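# Uncap the yellow contact-cleaner spray can

### The job

Two spray cans stand on the soldering bench. Lift the loose yellow cap off its can and lower it, open side down as it came, into the round well of the black cap holder; do not drop it in. Leave the yellow can standing where it is, and do not disturb the blue-capped can.

Things in the scene. Friction and masses are not known exactly. Their poses are not given: they have to be found in the camera images.
- yellow_cap_center (a point): centre (on the axis, half-way up) of the yellow plastic cap: an upside-down round cup, 46 mm outside diameter, 48 mm high, 2.5 mm wall, 20 g. It rests loosely on its can's flat shoulder, centre 144 mm and top 168 mm above the table, over a neck and nozzle standing 30 mm up inside it: lift it at least 35 mm straight up to clear them. z up along its axis
- yellow_can: white spray can with a broad yellow band, 53 mm diameter, 120 mm up to the flat shoulder (3.5 mm wider all round than the cap), 320 g, loose on the table; origin at the centre of its underside, z up
- holder_floor (a point): centre of the floor of the round well in the black square cap holder, fixed to the table: block 100 x 100 x 18 mm, well 72 mm in diameter and 12 mm deep, its floor 6 mm above the table; z up. A cap standing in it has its centre 24 mm above this point.
- blue_cap_center (a point): centre of the blue cap, of the same size, on a white spray can with a blue band, also of the same size: leave both alone

How it is judged:
By the outcome, as a careful person would: the job done as asked, in the order asked, and still so for the second after the job is handed in, with the robot touching nothing.
It also fails if it takes over 40 s, if anything falls off the work surface, if the arm or the gripper's body presses on something with over 40 N, if the wrist force passes 120 N, or if a joint passes its speed limit or range.

### The arm

A 7-joint arm with a two-finger parallel gripper is mounted at the origin on the work surface. World frame = base frame: x ahead of the robot, y to its left, z up, the work surface at z = 0. Lengths are in m, angles in degrees, forces in N, time in s.
With the tool pointing down it reaches from about 0.425 to 0.825 m from the base axis. Payload 3.6 kg.
Tool frame: the origin (TCP) lies on the front face of the gripper's body, between the roots of the fingers; the fingertips stand 73 mm ahead of it and the grasp point (between the pads) lies 54 mm ahead of it (ctrl.hold_point_z is the distance from the TCP to the grasp point, in m); x points along the fingers, y is the direction in which the jaws open and shut, and the axes are right-handed (so a half turn about x gives the same grasp; the last joint's range is limited). The gripper opens to 85 mm and grips with 20 to 120 N. Pads are 22 mm wide; open, the fingers measure 114 mm over their backs; the gripper's body (76 mm by 85 mm) begins 54 mm behind the grasp point. The pads swing forward as they close: fully open they stand 13 mm farther back than shut.
Start: joints at [64.315, 35.231, -0.722, 81.555, 0.464, 63.22, -2.315], TCP at [0.266, -0.593, 0.304] pointing down, gripper open.
Joint ranges: [-178.69, 178.69], [-17.37, 117.87], [-77.05, 75.6], [15.02, 138.74], [-78.02, 258.01], [0.78, 113.62], [-162.83, 162.83]. Speed limits (degrees/s): [159.86, 159.86, 180, 180, 180, 180, 180].

### API

Orientations are given as [roll, pitch, yaw] about the fixed x, y, z axes, in that order (R = Rz(yaw) Ry(pitch) Rx(roll)).
In Python, from cell import ctrl, imaging gives the robot as it stands. The module is installed in compiled form; this text tells all that it offers.
- The arm moves only by the tool carry_out, never from a script. Its argument "plan" is a list of rows, each a list of 3 entries, a list of its own where there are three numbers: the shift along the tool's x, y, z in cm, then the turn about the tool's x in rad, then the finger opening in cm, from 0 to 8.54. A call has 1 to 20 rows; each row shifts and turns the pose as measured when the row begins, along the tool's axes as they then stand; what a row does not reach is not made up. A row lasts 1/8 s, in which the tool goes at most 62.5 mm and 10.7 degrees, less where a joint would pass 70% of its speed; a pose out of reach is approached as far as the arm can. A call is refused whole if a number of a shift passes 6.25 or a number of a turn 0.188, either way. A call with a gripper value outside its range is refused whole. The fingers move at their own pace and stop on an object; the grip force is fixed at half the most. Time passes only in rows, so rows that do not move let the fingers close. It gives the time, the measured TCP pose, the force and the opening at its end, in the units of the state.
- ctrl.get_obs(): the state, without advancing time (a new reading comes with each control period).
- imaging.grab_frame(name): name is "scene" or "top" or "wrist"; returns the picture (420x560x3 uint8, red, green, blue); there is no depth.
- imaging.camera_info(name): a dict with "fovy" (degrees; the focal length in pixels is half the picture's height over the tangent of half this angle, whatever the lens; pixels are square), "cx", "cy" (the principal point, pixels), "k1" (the pictures are not rectified: a ray, as slopes to the right and down, at radius r is drawn at 1 + k1 r^2 times it, then the intrinsics apply), "view" (4x4, takes a point from world to camera coordinates). Camera axes: x right, y down, z forward; pixel columns grow to the right and rows downward; lengths in m; the calibration is good to about 2 mm. A picture is of the moment at which its call begins: read the wrist's pose just before it. camera_info takes no time and is no camera call; for the wrist camera it gives the pose at the moment of the call.
- ctrl.sign_off(): hands the job in, once; it reports no verdict.
The state is a dict: "time": time; "joint_pos": joint angles; "joint_velocities": joint speeds; "joint_efforts": joint torques, N m; "position": TCP position; "orientation": TCP orientation; "contact_force": force on the tool from outside, world axes, zero at the start; "wrist_torque": the same for the moment, N m; "opening": finger opening in m.
Only numpy, scipy, OpenCV 4.12 (cv2) and the standard library are available. Lean on these libraries where they do the work, as an engineer would, in place of code of your own. Each camera call takes 0.05 s, during which the arm holds its last target. There are 200 camera calls.

## Working session

There is one attempt and no reset: what is moved stays moved. The work goes in short steps, Python scripts to look and compute and a tool call to move; the robot and the scene stay as the last step left them, time stands still between calls to the robot, and variables do not carry over. Pictures are saved under pics/ and viewed, about 8 in all and at most 12, crops included, and the job is handed in when it is done.

Besides the shell and the picture viewer there is one more tool, called after ">>>" as name(argument=value, ...) on one line, values as JSON. carry_out: Moves the arm, as the interface text tells. Its arguments: {"type":"object","properties":{"plan":{"type":"array"}},"required":["plan"]}

```bash
mkdir -p pics; ls
python3 - <<'E'
from cell import ctrl, imaging
import cv2,numpy as np
o=ctrl.get_obs(); print({k:np.round(v,4).tolist() for k,v in o.items()}, ctrl.hold_point_z)
ims=[]
for n in("scene","top"):
    im=imaging.grab_frame(n); np.save(f"pics/{n}0.npy",im); ims.append(im)
    c=imaging.camera_info(n); print(n,{k:np.round(v,4).tolist() for k,v in c.items()})
cv2.imwrite("pics/a0.png",cv2.resize(np.hstack(ims),None,fx=.714,fy=.714,interpolation=cv2.INTER_AREA)[...,::-1])
E
```

```text
pics
{'time': 0.0, 'joint_pos': [64.3144, 35.2895, -0.7233, 81.6432, 0.4637, 63.2189, -2.3156], 'joint_velocities': [-0.0252, -0.016, 0.0155, 0.0059, 0.0224, 0.0038, 0.0027], 'joint_efforts': [-0.0005, -46.9212, 0.2592, -17.1031, 0.0099, 0.0097, -0.0], 'position': [0.2659, -0.5925, 0.3027], 'orientation': [-89.3938, 89.8513, 114.7767], 'contact_force': [-0.3436, 0.3527, -0.6257], 'wrist_torque': [-0.0276, -0.0453, 0.004], 'opening': 0.0856} 0.0539
scene {'fovy': 46.3523, 'cx': 273.2223, 'cy': 211.2485, 'k1': 0.0367, 'view': [[0.727, 0.6865, 0.013, -0.4074], [0.4085, -0.4173, -0.8118, -0.1239], [-0.5518, 0.5955, -0.5838, 1.3622], [0.0, 0.0, 0.0, 1.0]]}
top {'fovy': 42.0849, 'cx': 279.873, 'cy': 213.8951, 'k1': 0.0749, 'view': [[0.0219, -0.9997, -0.0123, 0.0288], [-0.9974, -0.021, -0.069, 0.5174], [0.0687, 0.0138, -0.9975, 1.0412], [0.0, 0.0, 0.0, 1.0]]}
```

View pics/a0.png

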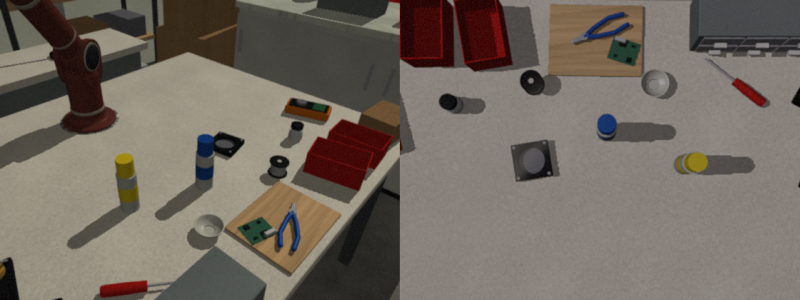

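The left half (scene) shows the yellow-capped can at about (175,230) px, the blue can at (287,210) px, and the holder partly behind the blue can. The right half (top) shows the yellow cap at about (414,228), the blue cap at (290,176), and the holder at (186,224).

```bash
cat > h.py <<'E'
from cell import ctrl, imaging
import cv2,numpy as np
def K(c):
    f=210/np.tan(np.radians(c["fovy"]/2)); return np.array([[f,0,c["cx"]],[0,f,c["cy"]],[0,0,1.]])
def D(c): return np.array([c["k1"],0,0,0,0.])
def ray(c,uv):
    uv=np.asarray(uv,float).reshape(-1,1,2)
    n=cv2.undistortPoints(uv,K(c),D(c)).reshape(-1,2)
    V=np.array(c["view"]); R=V[:3,:3]; o=-R.T@V[:3,3]
    return o,np.c_[n,np.ones(len(n))]@R
def plane(c,uv,z):
    o,d=ray(c,uv); return o+d*((z-o[2])/d[:,2])[:,None]
def proj(c,P):
    V=np.array(c["view"]); return cv2.projectPoints(np.asarray(P,float).reshape(-1,1,3),cv2.Rodrigues(V[:3,:3])[0],V[:3,3],K(c),D(c))[0].reshape(-1,2)
def circ(x,y,z,r,n=60):
    t=np.linspace(0,2*np.pi,n); return np.c_[x+r*np.cos(t),y+r*np.sin(t),0*t+z]
def big(m):
    cs,_=cv2.findContours(m.astype(np.uint8),cv2.RETR_EXTERNAL,cv2.CHAIN_APPROX_NONE)
    return max(cs,key=cv2.contourArea)
E
python3 - <<'E'
from h import *
ct=imaging.camera_info("top"); cs=imaging.camera_info("scene")
t=np.load("pics/top0.npy"); s=np.load("pics/scene0.npy")
h=cv2.cvtColor(t,cv2.COLOR_RGB2HSV)
for nm,(a,b) in {"yel":(18,35),"blue":(105,130)}.items():
    m=((h[...,0]>a)&(h[...,0]<b)&(h[...,1]>150)&(h[...,2]>50)); m[:120]=0
    c=big(m); print(nm,cv2.boundingRect(c),cv2.contourArea(c),plane(ct,cv2.minEnclosingCircle(c)[0],.168))
    hs=cv2.cvtColor(s,cv2.COLOR_RGB2HSV)
    m=((hs[...,0]>a)&(hs[...,0]<b)&(hs[...,1]>150)&(hs[...,2]>50)); m[300:]=0
    k=big(m); print(cv2.boundingRect(k))
crop=lambda im,x,y,w,hh,f:cv2.resize(im[y:y+hh,x:x+w],None,fx=f,fy=f,interpolation=cv2.INTER_CUBIC)
A=np.hstack([crop(t,150,190,80,80,5),crop(t,375,190,80,80,5)])
cv2.imwrite("pics/b0.png",A[...,::-1])
E
```

```text
yel (398, 214, 33, 27) 653.0 [[ 0.4894897  -0.18430307  0.168     ]]
(161, 215, 27, 35)
blue (277, 160, 26, 27) 506.5 [[0.57457394 0.02435087 0.168     ]]
(277, 189, 23, 31)
```

View pics/b0.png

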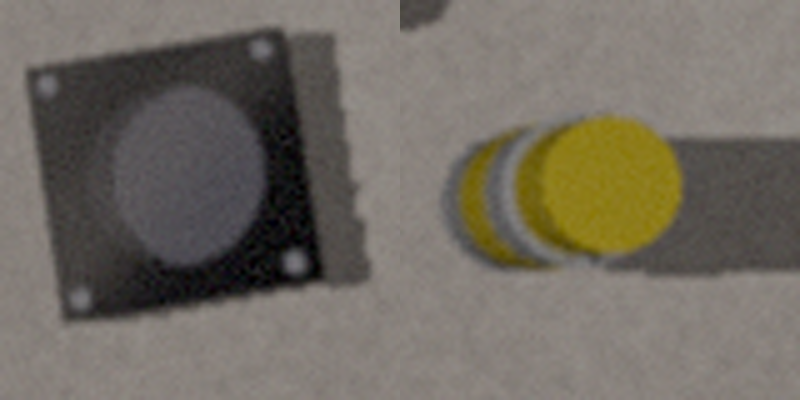

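The crops show the holder square, with screws at crop pixels (47,84), (262,48), (295,262) and (79,299). The yellow cap's top disc is at crop pixel (610,185), radius about 70. I'll refine both positions next.

```bash
cat >> h.py <<'E'
from scipy.spatial.transform import Rotation as Ro
def tool():
    o=ctrl.get_obs(); return o,Ro.from_euler("xyz",o["orientation"],degrees=True).as_matrix()
def togo(target):   # target TCP -> shift in tool axes, cm
    o,R=tool(); return np.round(R.T@(np.array(target)-o["position"])*100,2)
E
python3 - <<'E'
from h import *
ct=imaging.camera_info("top"); cs=imaging.camera_info("scene")
t=np.load("pics/top0.npy"); s=np.load("pics/scene0.npy")
sm=cv2.GaussianBlur(t,(3,3),0); h=cv2.cvtColor(sm,cv2.COLOR_RGB2HSV)
R=sm[...,0]
for th in (115,125,135):
    m=(h[...,0]>18)&(h[...,0]<35)&(h[...,1]>150)&(R>th); m[:,:400]=0;m[:120]=0
    c=big(m); e=cv2.fitEllipse(c); print(th,e,plane(ct,e[0],.168))
sc=np.array([[47,84],[262,48],[295,262],[79,299]])/5-.4+[150,190]
print("screws",plane(ct,sc,.018).round(4).tolist(),plane(ct,sc,.018).mean(0))
co=np.array([[28,68],[280,28],[325,280],[64,320]])/5-.4+[150,190]
P=plane(ct,co,.018);print("corners",P.mean(0),np.linalg.norm(P-np.roll(P,1,0),axis=1))
# scene check: left/right borders of cap at mid-height -> vertical plane of the axis
hs=cv2.cvtColor(s,cv2.COLOR_RGB2HSV); m=(hs[...,0]>18)&(hs[...,0]<35)&(hs[...,1]>150)&(hs[...,2]>50); m[300:]=0
b=cv2.boundingRect(big(m)); print("scene box",b)
o,R=tool(); print(R.round(3))
e=plane(ct,[416.6,226.6],.168)[0]
pts=np.vstack([circ(e[0],e[1],.168,.023),circ(e[0],e[1],.120,.023)])
print("pred box",cv2.boundingRect(proj(cs,pts).astype(np.float32)), cv2.boundingRect(proj(ct,circ(*e,.023)).astype(np.float32)))
E
```

```text
115 ((416.2456359863281, 226.57891845703125), (25.366689682006836, 28.016197204589844), 96.37926483154297) [[ 0.49006905 -0.18754983  0.168     ]]
125 ((416.66351318359375, 226.4778594970703), (25.167129516601562, 26.751020431518555), 101.73214721679688) [[ 0.49025099 -0.18823002  0.168     ]]
135 ((416.6352844238281, 226.34133911132812), (24.724061965942383, 25.08030891418457), 127.75206756591797) [[ 0.49047538 -0.18818316  0.168     ]]
screws [[0.5263, 0.2748, 0.018], [0.5421, 0.1919, 0.018], [0.4593, 0.1765, 0.018], [0.4433, 0.2593, 0.018]] [0.49274299 0.22564356 0.018     ]
corners [0.4925279  0.22425835 0.018     ] [0.09879501 0.09873939 0.09961082 0.10153561]
scene box (161, 215, 27, 35)
[[-0.001  0.409 -0.912]
 [ 0.002 -0.912 -0.409]
 [-1.    -0.002  0.   ]]
pred box (160, 213, 30, 38) (402, 212, 29, 29)
```

```bash
python3 -c "
from h import *
print(togo([.490,-.188,.300]))"
```

```text
[  0.35 -27.73 -37.01]
```

>>> carry_out(plan=[[[0,-2.5,-3.3],0,8.5],[[0,-2.8,-3.7],0,8.5],[[0,-2.8,-3.7],0,8.5],[[0,-2.8,-3.7],0,8.5],[[0,-2.8,-3.7],0,8.5],[[0,-2.8,-3.7],0,8.5],[[0,-2.8,-3.7],0,8.5],[[0,-2.8,-3.7],0,8.5],[[0,-2.8,-3.7],0,8.5],[[0,-1.5,-2.0],0,8.5],[[0,0,0],0,8.5],[[0,0,0],0,8.5]])

```text
time: 1.6
position: [0.4799, -0.1972, 0.2974]
orientation: [-60.9, 89.3, 143.1]
contact_force: [-0.1, -0.0, -0.2]
opening: 0.0848
```

Run:
```python
from h import *
o,R=tool(); print(o["time"],o["position"],o["orientation"]); print(togo([.490,-.188,.300])); c=imaging.camera_info("wrist"); im=imaging.grab_frame("wrist")
V=np.array(c["view"]); print("cam",(-V[:3,:3].T@V[:3,3]).round(3),V.round(2).tolist())
np.save("pics/w1.npy",im)
im=im.copy()
for P in (circ(.490,-.188,.168,.023),circ(.490,-.188,.12,.0265)):
    cv2.polylines(im,[proj(c,P).astype(int).reshape(-1,1,2)],True,(255,0,0),1)
cv2.imwrite("pics/w1.png",im[...,::-1])
```

```text
1.6 [ 0.47986978 -0.19724234  0.29741094] [-60.93061903  89.26097066 143.09249966]
[-0.26 -0.43 -1.3 ]
cam [ 0.544 -0.17   0.368] [[0.41, -0.91, -0.01, -0.37], [-0.88, -0.39, 0.28, 0.31], [-0.26, -0.1, -0.96, 0.48], [0.0, 0.0, 0.0, 1.0]]
```

View pics/w1.png

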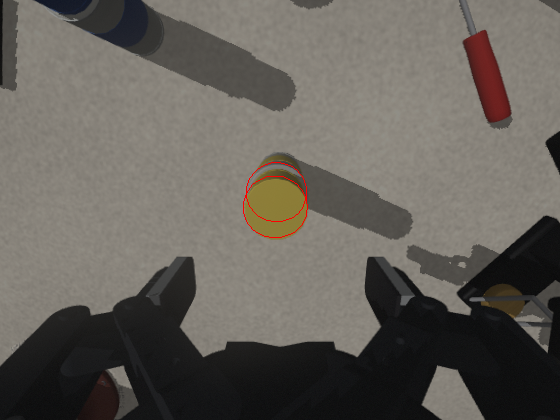

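The wrist view shows the yellow cap's top at about (275,208) px. The predicted circle sits on it, so the estimate agrees. I'll refine it from this picture.

Run:
```python
from h import *
c=imaging.camera_info("wrist"); im=cv2.GaussianBlur(np.load("pics/w1.npy"),(3,3),0)
h=cv2.cvtColor(im,cv2.COLOR_RGB2HSV)
for th in (100,115,125):
    m=(h[...,0]>18)&(h[...,0]<35)&(h[...,1]>110)&(im[...,0]>th); m[270:]=0
    k=big(m); e=cv2.minEnclosingCircle(k); f=cv2.fitEllipse(k); print(th,e,f,plane(c,[e[0],f[0]],.168).round(4).tolist())
print(togo([.490,-.188,.300]))
```

```text
100 ((276.0, 204.0), 34.52545166015625) ((275.1637878417969, 206.5625762939453), (59.99413299560547, 65.85955810546875), 156.37693786621094) [[0.493, -0.1873, 0.168], [0.491, -0.1875, 0.168]]
115 ((275.8023376464844, 204.406982421875), 34.16004180908203) ((275.0475158691406, 207.53123474121094), (59.29913330078125, 64.2831039428711), 139.24725341796875) [[0.4927, -0.1873, 0.168], [0.4903, -0.1877, 0.168]]
125 ((275.69097900390625, 207.72927856445312), 31.41731834411621) ((275.3937072753906, 208.6665802001953), (58.76001739501953, 61.74565124511719), 108.64033508300781) [[0.4904, -0.1882, 0.168], [0.4897, -0.1883, 0.168]]
[-0.26 -0.43 -1.3 ]
```

>>> carry_out(plan=[[[0,-0.4,-1.3],0,8.5],[[0,0,0],0,8.5],[[0,0,0],0,8.5]])

```text
time: 2.02
position: [0.4897, -0.1907, 0.2973]
orientation: [-57.0, 89.3, 146.7]
contact_force: [-0.5, 1.0, -0.2]
opening: 0.0846
```

```bash
python3 -c "
from h import *
o,R=tool();print(o['position'],R.round(4));print(togo([.490,-.188,.209]))"
```

```text
[ 0.4896694  -0.19070503  0.29732606] [[-0.0106  0.4017 -0.9157]
 [ 0.007  -0.9157 -0.4018]
 [-0.9999 -0.0106  0.0069]]
[ 8.83 -0.14 -0.2 ]
```

>>> carry_out(plan=[[[1.5,-0.1,-0.2],0,8.5],[[2.0,0,0],0,8.5],[[2.0,0,0],0,8.5],[[1.0,0,0],0,8.5],[[0,0,0],0,8.5],[[0,0,0],0,8.5]])

```text
time: 2.78
position: [0.4896, -0.1888, 0.2278]
orientation: [-53.9, 89.2, 149.7]
contact_force: [0.5, 0.1, -0.4]
opening: 0.0846
```

```bash
python3 -c "
from h import *
o,R=tool();print(o['position'],o['contact_force'],R[:,0]);print(togo(np.array([.490,-.188,.155])-.054*R[:,0]))"
```

```text
[ 0.48959995 -0.18882038  0.22781212] [ 0.48674545  0.08557518 -0.35122253] [-0.01242957  0.00726531 -0.99989636]
[ 1.88  0.03 -0.13]
```

>>> carry_out(plan=[[[0.7,0,-0.1],0,8.5],[[0.8,0,0],0,8.5],[[0.3,0,0],0,8.5],[[0,0,0],0,8.5],[[0,0,0],0,8.5]])

```text
time: 3.4
position: [0.491, -0.1884, 0.2097]
orientation: [-56.7, 89.3, 146.9]
contact_force: [-0.1, -0.2, 0.2]
opening: 0.0849
```

Run:
```python
from h import *
o,R=tool();print(o['position'],o['contact_force'],R[:,0]);print(togo(np.array([.490,-.188,.155])-.054*R[:,0]))
cv2.imwrite("pics/w2.png",np.hstack([imaging.grab_frame("wrist")[:,:400],cv2.resize(imaging.grab_frame("scene")[150:330,90:260],(400,420))])[...,::-1])
```

```text
[ 0.49104203 -0.1884459   0.20973484] [-0.07902941 -0.16036852  0.19970908] [-0.00978164  0.00637424 -0.99993184]
[ 0.07 -0.03  0.04]
```

View pics/w2.png

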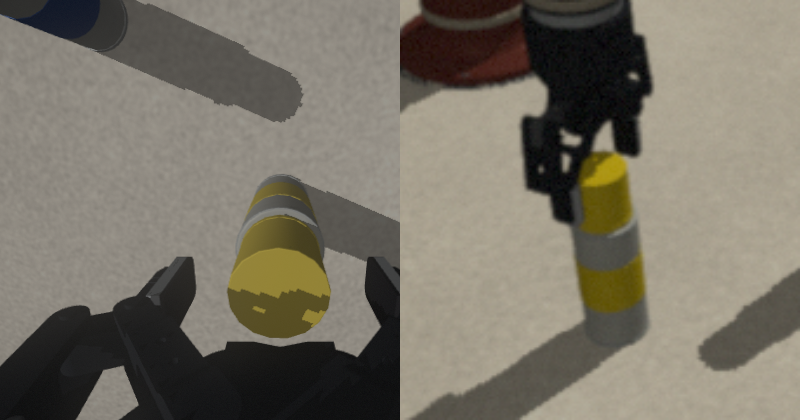

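The cap sits centred between the pads: about 33 px of gap on the left and 36 px on the right in the wrist view. The fingertips are above the can's shoulder. I'll close in steps.

>>> carry_out(plan=[[[0,0,0],0,7.0],[[0,0,0],0,6.0],[[0,0,0],0,5.5],[[0,0,0],0,5.1],[[0,0,0],0,4.8],[[0,0,0],0,4.5],[[0,0,0],0,4.2],[[0,0,0],0,4.0],[[0,0,0],0,4.0],[[0,0,0],0,4.0]])

```text
time: 4.75
position: [0.4916, -0.1887, 0.2106]
orientation: [-59.6, 89.5, 144.0]
contact_force: [-1.1, 0.4, 1.3]
opening: 0.0441
```

Run:
```python
from h import *
o,R=tool();print(o['position'],o['contact_force'],o['opening'],R[:,0])
cv2.imwrite("pics/w3.png",np.hstack([imaging.grab_frame("wrist")[:,:400],cv2.resize(imaging.grab_frame("scene")[150:330,90:260],(400,420))])[...,::-1])
```

```text
[ 0.49160438 -0.1886755   0.21060515] [-1.08969066  0.36080264  1.30619297] 0.04412493876958756 [-0.00763667  0.00553935 -0.9999555 ]
```

View pics/w3.png

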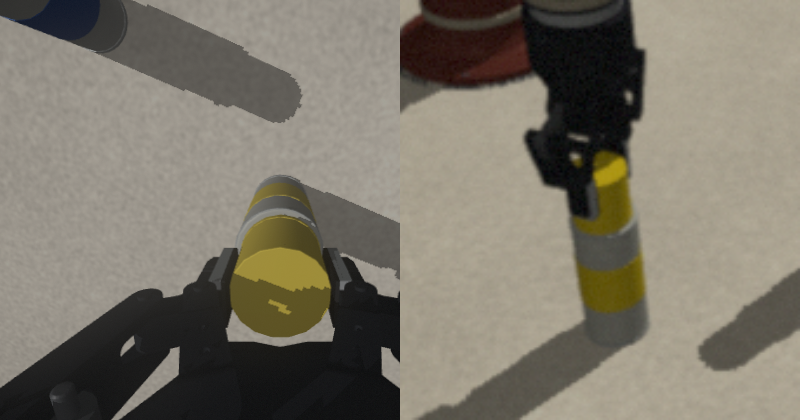

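The cap is held with the opening at 44 mm, and the can is still in place. I'll lift straight up.

>>> carry_out(plan=[[[-0.5,0,0],0,4.0],[[-1.0,0,0],0,4.0],[[-1.5,0,0],0,4.0],[[-1.5,0,0],0,4.0],[[-2.0,0,0],0,4.0],[[-2.0,0,0],0,4.0],[[-1.5,0,0],0,4.0],[[-0.5,0,0],0,4.0],[[0,0,0],0,4.0]])

```text
time: 5.98
position: [0.4915, -0.189, 0.3221]
orientation: [-60.6, 89.5, 143.0]
contact_force: [-0.4, -0.3, -0.0]
opening: 0.0444
```

Run:
```python
from h import *
o,R=tool();print(o['position'],o['contact_force'],o['opening'],R.round(4))
print(togo([.493,.225,.300]))
cv2.imwrite("pics/w4.png",np.hstack([imaging.grab_frame("wrist")[:,:400],cv2.resize(imaging.grab_frame("scene")[150:330,90:260],(400,420))])[...,::-1])
```

```text
[ 0.49152961 -0.18896609  0.32210737] [-0.3527591  -0.34871647 -0.01580665] 0.04436831983945332 [[-0.0076  0.4004 -0.9163]
 [ 0.0057 -0.9163 -0.4004]
 [-1.     -0.0082  0.0046]]
[  2.45 -37.86 -16.72]
```

View pics/w4.png

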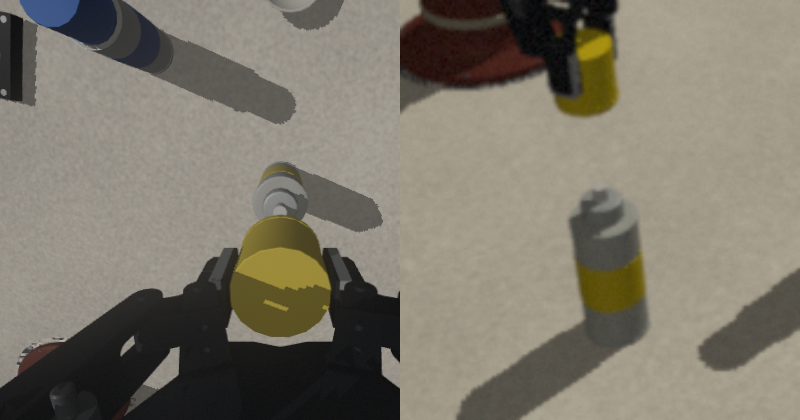

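The cap is lifted clear and the can still stands with its nozzle showing. Next I'll carry the cap to a point above the holder.

>>> carry_out(plan=[[[0,-1.8,-0.8],0,4.0],[[0,-3.2,-1.4],0,4.0],[[0,-3.5,-1.55],0,4.0],[[0,-3.5,-1.55],0,4.0],[[0,-3.5,-1.55],0,4.0],[[0,-3.5,-1.55],0,4.0],[[0,-3.5,-1.55],0,4.0],[[0,-3.5,-1.55],0,4.0],[[0,-3.5,-1.55],0,4.0],[[0,-3.5,-1.55],0,4.0],[[0,-2.5,-1.1],0,4.0],[[0,-1.0,-0.4],0,4.0],[[0,0,0],0,4.0],[[0,0,0],0,4.0]])

```text
time: 7.82
position: [0.4804, 0.2384, 0.3182]
orientation: [-46.2, 88.3, 158.3]
contact_force: [1.1, -1.2, 0.1]
opening: 0.044
```

Run:
```python
from h import *
o,R=tool();print(o['position'],o['contact_force'],o['opening'],R.round(4))
print(togo([.493,.225,.300]))
```

```text
[0.48037547 0.23843053 0.31815869] [ 1.06409651 -1.24130831  0.08154957] 0.044049926082032065 [[-0.0282  0.4147 -0.9095]
 [ 0.0112 -0.9097 -0.4151]
 [-0.9995 -0.0219  0.021 ]]
[ 1.76  1.79 -0.63]
```

>>> carry_out(plan=[[[0,0.9,-0.4],0,4.0],[[0,0.9,-0.4],0,4.0],[[0,0,0],0,4.0],[[0,0,0],0,4.0]])

```text
time: 8.32
position: [0.4975, 0.2202, 0.3176]
orientation: [-42.7, 88.3, 161.4]
contact_force: [-1.0, 1.0, 0.0]
opening: 0.0442
```

Run:
```python
from h import *
o,R=tool();print(o['position'],o['contact_force'],o['opening'],R.round(4))
print(togo(np.array([.4926,.225,.095])-.08*R[:,0]))
```

```text
[0.49752776 0.2202098  0.3176013 ] [-1.0088567   0.9515363   0.01825974] 0.04423699819679342 [[-0.0274  0.408  -0.9126]
 [ 0.0092 -0.9128 -0.4083]
 [-0.9996 -0.0196  0.0213]]
[14.27 -0.2  -0.22]
```

>>> carry_out(plan=[[[1.5,-0.1,-0.1],0,4.0],[[2.5,-0.1,-0.1],0,4.0],[[3.0,0,0],0,4.0],[[3.0,0,0],0,4.0],[[2.0,0,0],0,4.0],[[1.0,0,0],0,4.0],[[0,0,0],0,4.0],[[0,0,0],0,4.0]])

```text
time: 9.32
position: [0.4925, 0.2265, 0.1799]
orientation: [-42.9, 88.2, 161.5]
contact_force: [-0.6, 0.5, -0.0]
opening: 0.0441
```

Run:
```python
from h import *
o,R=tool();print(o['position'],o['contact_force'],o['opening'],R.round(4))
print(togo(np.array([.4926,.225,.04])-.08*R[:,0]))
cv2.imwrite("pics/w5.png",np.hstack([imaging.grab_frame("wrist")[:,:400],cv2.resize(imaging.grab_frame("scene")[130:250,240:360],(400,420))])[...,::-1])
```

```text
[0.49253322 0.22653553 0.17990188] [-0.58276708  0.520037   -0.00635803] 0.044102007542286936 [[-0.0304  0.4119 -0.9107]
 [ 0.0102 -0.911  -0.4124]
 [-0.9995 -0.0219  0.0235]]
[ 5.98  0.45 -0.27]
```

View pics/w5.png

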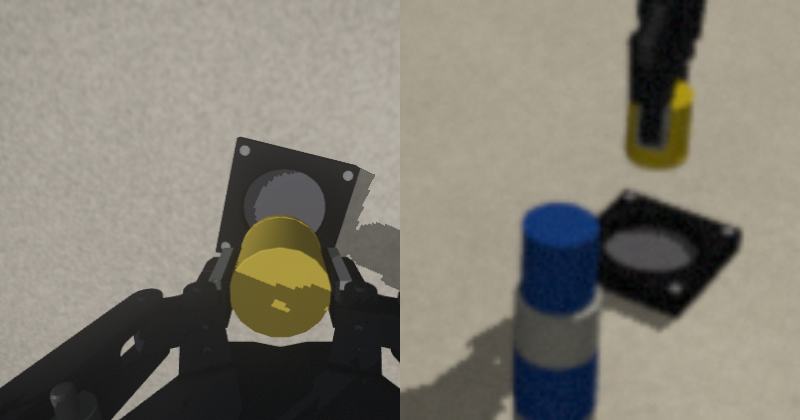

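The wrist view shows the holder's screws at (245,150), (348,175) and (226,246), with the well just ahead of the cap. I'll check the holder's position from these while correcting and lowering.

Run:
```python
from h import *
c=imaging.camera_info("wrist")
P=plane(c,[[245,150],[348,175],[226,246]],.018);print(P.round(4).tolist(),"centre",(P[1]+P[2])/2)
```

```text
[[0.5244, 0.2743, 0.018], [0.5404, 0.1913, 0.018], [0.4411, 0.2583, 0.018]] centre [0.49073702 0.22477559 0.018     ]
```

>>> carry_out(plan=[[[1.0,0.2,-0.1],0,4.0],[[1.5,0.2,-0.1],0,4.0],[[1.5,0,0],0,4.0],[[1.0,0,0],0,4.0],[[0,0,0],0,4.0],[[0,0,0],0,4.0]])

```text
time: 10.18
position: [0.4951, 0.2239, 0.1266]
orientation: [-43.9, 88.2, 160.4]
contact_force: [-0.4, -0.1, -0.5]
opening: 0.0444
```

Run:
```python
from h import *
o,R=tool();print(o['position'],o['contact_force'],o['opening'],R.round(4))
print(togo(np.array([.4926,.225,.016])-.08*R[:,0]))
```

```text
[0.49506112 0.22394066 0.12663026] [-0.38118806 -0.05416548 -0.45192899] 0.04436385079497776 [[-0.0295  0.4115 -0.9109]
 [ 0.0105 -0.9112 -0.4119]
 [-0.9995 -0.0217  0.0226]]
[ 3.07  0.04 -0.07]
```

>>> carry_out(plan=[[[0.8,0,-0.1],0,4.0],[[0.8,0,0],0,4.0],[[0.5,0,0],0,4.0],[[0.2,0,0],0,4.0],[[0,0,0],0,4.0],[[0,0,0],0,4.0]])

```text
time: 10.92
position: [0.4959, 0.225, 0.1028]
orientation: [-46.7, 88.3, 157.6]
contact_force: [0.3, -0.2, -0.3]
opening: 0.0443
```

Run:
```python
from h import *
o,R=tool();print(o['position'],o['contact_force'],o['opening'],(o['position']+.09*R[:,0]).round(4))
cv2.imwrite("pics/w6.png",np.hstack([imaging.grab_frame("wrist")[:,:400],cv2.resize(imaging.grab_frame("scene")[130:250,240:360],(400,420))])[...,::-1])
```

```text
[0.49585268 0.22502283 0.10278412] [ 0.28561336 -0.20227455 -0.32975422] 0.04427067577326834 [0.4934 0.226  0.0128]
```

View pics/w6.png

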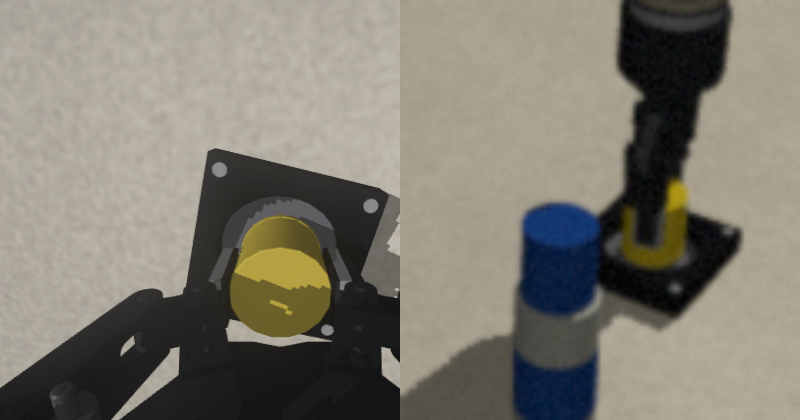

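The cap is inside the well's outline in both views, with an estimated 6 mm still to go. I'll lower in small steps and watch the force.

>>> carry_out(plan=[[[0.2,0,0],0,4.0],[[0.2,0,0],0,4.0],[[0,0,0],0,4.0]])

```text
time: 11.4
position: [0.4959, 0.2251, 0.0988]
orientation: [-47.5, 88.3, 156.8]
contact_force: [-0.9, 0.0, -0.5]
opening: 0.0444
```

>>> carry_out(plan=[[[0.1,0,0],0,4.0],[[0,0,0],0,4.0]])

```text
time: 11.65
position: [0.4958, 0.2251, 0.0977]
orientation: [-47.4, 88.3, 156.9]
contact_force: [-0.1, 0.3, -0.2]
opening: 0.0442
```

>>> carry_out(plan=[[[0.1,0,0],0,4.0],[[0,0,0],0,4.0]])

```text
time: 11.9
position: [0.4959, 0.2251, 0.0969]
orientation: [-47.8, 88.3, 156.5]
contact_force: [-0.8, -0.7, 0.4]
opening: 0.0444
```

>>> carry_out(plan=[[[0.1,0,0],0,4.0],[[0,0,0],0,4.0]])

```text
time: 12.15
position: [0.4959, 0.2252, 0.097]
orientation: [-48.2, 88.3, 156.1]
contact_force: [-0.2, 0.1, -0.0]
opening: 0.0443
```

>>> carry_out(plan=[[[0.15,0,0],0,4.0],[[0,0,0],0,4.0]])

```text
time: 12.4
position: [0.4959, 0.2253, 0.097]
orientation: [-48.5, 88.4, 155.8]
contact_force: [-0.4, -0.1, -0.4]
opening: 0.0441
```

>>> carry_out(plan=[[[0.2,0,0],0,4.0]])

```text
time: 12.52
position: [0.4958, 0.2253, 0.0966]
orientation: [-48.0, 88.4, 156.3]
contact_force: [-5.3, -2.5, 24.3]
opening: 0.0442
```

Contact confirmed: a 24 N upward push with the cap on the well floor. I'll relax the push and open slowly.

>>> carry_out(plan=[[[0,0,0],0,4.0],[[0,0,0],0,4.6],[[0,0,0],0,4.9],[[0,0,0],0,5.3],[[0,0,0],0,6.0],[[0,0,0],0,7.0],[[0,0,0],0,8.0],[[0,0,0],0,8.5],[[0,0,0],0,8.5],[[0,0,0],0,8.5]])

```text
time: 13.78
position: [0.4958, 0.2253, 0.0955]
orientation: [-47.4, 88.4, 156.9]
contact_force: [0.2, -0.8, -0.4]
opening: 0.0853
```

Run:
```python
from h import *
o,R=tool();print(o['position'],o['contact_force'],o['opening'])
cv2.imwrite("pics/w7.png",np.hstack([imaging.grab_frame("wrist")[:,:400],cv2.resize(imaging.grab_frame("scene")[130:250,240:360],(400,420))])[...,::-1])
```

```text
[0.49575265 0.22532212 0.09554784] [ 0.19345434 -0.79394075 -0.4190294 ] 0.08527245046918967
```

View pics/w7.png

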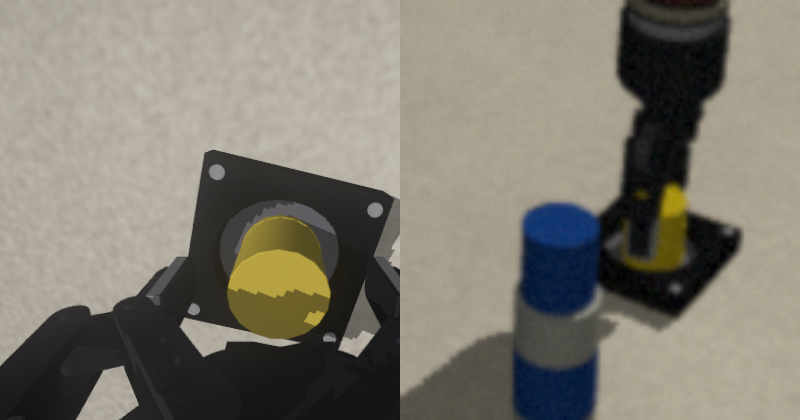

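The cap stands in the well with the fingers open and clear of it on both sides. I'll withdraw straight up.

>>> carry_out(plan=[[[-0.5,0,0],0,8.5],[[-1.0,0,0],0,8.5],[[-2.0,0,0],0,8.5],[[-3.0,0,0],0,8.5],[[-3.0,0,0],0,8.5],[[-3.0,0,0],0,8.5],[[-3.0,0,0],0,8.5],[[-2.0,0,0],0,8.5],[[-1.0,0,0],0,8.5],[[0,0,0],0,8.5],[[0,0,0],0,8.5]])

```text
time: 15.25
position: [0.4998, 0.2226, 0.2914]
orientation: [-51.5, 88.5, 152.8]
contact_force: [1.2, -0.2, 0.1]
opening: 0.0853
```

Run:
```python
from h import *
o,R=tool();print(o['time'],o['position'],o['contact_force'])
c=imaging.camera_info("wrist"); im=imaging.grab_frame("wrist"); s=imaging.grab_frame("scene"); t=imaging.grab_frame("top")
g=cv2.GaussianBlur(im,(3,3),0); h=cv2.cvtColor(g,cv2.COLOR_RGB2HSV)
k=big((h[...,0]>18)&(h[...,0]<35)&(h[...,1]>110)&(g[...,0]>125)); e=cv2.fitEllipse(k); print(e,plane(c,e[0],.054))
s0=np.load("pics/scene0.npy").astype(int); t0=np.load("pics/top0.npy").astype(int)
hs=lambda a:cv2.cvtColor(a.astype(np.uint8),cv2.COLOR_RGB2HSV)
for n,a in(("before",s0),("after",s)):
    q=hs(a); m=(q[...,0]>105)&(q[...,0]<130)&(q[...,1]>150)&(q[...,2]>50); m[300:]=0
    print(n,"blue cap scene",cv2.boundingRect(big(m)))
    m=(q[...,0]>18)&(q[...,0]<35)&(q[...,1]>150)&(q[...,2]>50); m[:252]=0;m[310:]=0;m[:,:140]=0
    print("yellow band scene",cv2.boundingRect(big(m)))
A=np.hstack([im[:,:400][:, :],cv2.resize(s[130:340,130:360],(400,420))])
cv2.imwrite("pics/w8.png",A[...,::-1])
```

```text
15.25 [0.49975064 0.22261819 0.29141718] [ 1.21111439 -0.19711699  0.094672  ]
((278.9217529296875, 194.57943725585938), (38.37835693359375, 39.85997009277344), 118.86425018310547) [[0.49325128 0.22564226 0.054     ]]
before blue cap scene (277, 189, 23, 31)
yellow band scene (166, 260, 28, 24)
after blue cap scene (276, 189, 24, 31)
yellow band scene (166, 260, 28, 24)
```

View pics/w8.png

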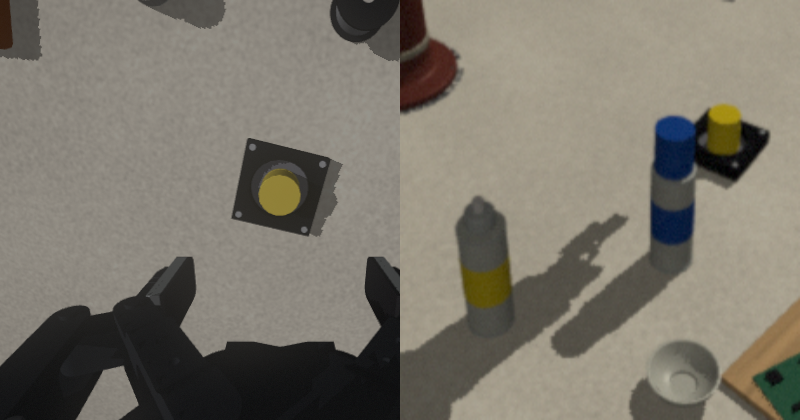

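The cap stands upright in the well at about (0.493, 0.226). Both cans are where they were, and the gripper is clear, so I'm handing in.

```bash
python3 -c "
from cell import ctrl
print(ctrl.sign_off())"
```

```text
the job is handed in; nothing more can be done
None
```

I lifted the yellow cap straight off its can, carried it above the height of the blue can, and lowered it open side down into the holder's well. I opened the fingers only after it touched the floor, with a peak push of about 24 N. I then withdrew straight up and handed in at about 15.4 s.

- **Cap:** the last wrist picture puts it at (0.493, 0.226) m. That is within about 2.5 mm of the well's centre by each of my estimates; the top and wrist cameras differed from each other by about 2 mm. It looks upright in both views.
- **Cans:** the yellow can's band is at the same pixels in the scene picture as before. The blue cap's outline is the same to within 1 px.
- **Tool tilt:** the tool leaned about 1.7° while placing, which I could not correct with the moves available. The cap settled flat when released.
- **Checks:** none failed.

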